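Close up the fastener tray stack

TASK

Pack up the fastener trays: first lift the green sorting bin out of the blue base tray by its red grip and hang it by its wire handle on the hook. Then set the yellow tray on the blue one and the white lid on the yellow tray, chamfered corners over chamfered corners so that each skirt drops fully home over the rim below. Set things down gently, without slamming, and leave the jar, the wrench and the tape roll alone.

Things in the scene. Friction and masses are not known exactly. Their poses are not given: they have to be found in the camera images.
- base_seat (a point): Blue open tray fixed to the bench, the green bin in it. Outline 100 mm (x) by 64 mm (y); both corners of the +x end cut at 45 degrees by 16 mm, the others square. z up. Point: centre of its shoulder, 30 mm above the bench, where the yellow tray's lower edge rests. Above it stands a rim 10 mm high, set in 5 mm from the outline at its foot, 8 mm at its top. Inner floor 26 mm below.
- tray_center (a point): Yellow tray, loose on the bench, 220 g, 48 mm high; point: its centre, 24 mm above its lower edge. Outline and axes as the blue tray. Sides plain and upright for 38 mm; grip across the 64 mm. Below, a skirt with 3 mm walls, 12 mm deep, fits over a rim with 2 mm play a side; turned end for end it will not go down. Seated: 24 mm above base_seat.
- tray_seat (a point): Centre of the yellow tray's shoulder, 14 mm above tray_center, where the lid's lower edge rests. Above it stands a rim 10 mm high, set in 5 mm from the outline at its foot, 8 mm at its top.
- tray_nose (a point): Middle of the yellow tray's chamfered end, 50 mm ahead (x) of tray_center.
- lid_center (a point): White lid, loose on the bench right way up, 130 g, a hollow cap 30 mm high with a grey panel on its closed top; point: its centre, 15 mm above its lower edge. Outline and axes as the blue tray. Sides plain, 3 mm thick; grip across the 64 mm. Open below, cavity 27 mm deep, 2 mm play a side over a rim. Seated: 15 mm above tray_seat.
- lid_nose (a point): Middle of the lid's chamfered end, 50 mm ahead (x) of lid_center.
- bin_grip (a point): Centre of the red grip block (22 mm in x, 16 mm in y, 34 mm high) on top of the green bin's wire handle; grip it along y, across the 16 mm. The bin, 90 g, is an open box 50 (x) by 34 (y) by 36 mm high; its underside is 99 mm below this point.
- bin_bail (a point): Middle of the top bar of the bin's wire handle, 19 mm below bin_grip. The bar is 6 mm thick and runs along the bin's y, 25 mm clear between its uprights. The opening under it is 41 mm high, down to the bin's rim; the hook passes through it along the bin's x, either way round.
- hook_mid (a point): Middle of the level part of a hook of 8 mm rod, on the rod's centre line, 150 mm above the bench, on a fixed stand. x runs along the rod from the open tip towards the red post (14 mm thick, 4 mm higher than this point), which is 45 mm off in +x. Level from 18 mm before the point (-x) to the post. z up.
- hook_tip (a point): Centre of the hook's rounded open tip, 30 mm before (-x) and 12 mm above hook_mid; its top is 16 mm above hook_mid.
- jar: Bystander: closed jar 56 mm across, 62 mm high, origin at the centre of its underside. Leave alone.
- wrench: Bystander: wrench 150 mm long lying along its x on the bench. Leave alone.
- tape: Bystander: black tape roll 64 mm across, 24 mm high, lying flat, origin at the centre of its underside. Leave alone.
Mind the look-alikes: they are no part of the job. There is more than one size of the part that bears tray_center; the job needs the middle-sized. Of the things that look like the part that bears lid_center, the smaller one is meant.

How it is judged:
By the outcome, as a careful person would: the job done as asked, in the order asked, and still so for the second after the job is handed in, with the robot touching nothing.
It also fails if it takes over 72 s, if anything falls off the work surface, if the arm or the gripper's body presses on something with over 40 N, if the wrist force passes 120 N, or if a joint passes its speed limit or range.

ROBOT

A 7-joint arm with a two-finger parallel gripper is mounted at the origin on the work surface. World frame = base frame: x ahead of the robot, y to its left, z up, the work surface at z = 0. Lengths are in mm, angles in rad, forces in N, time in s.
With the tool pointing down it reaches from about 400 to 850 mm from the base axis. Payload 10.4 kg.
Tool frame: the origin (TCP) lies between the finger pads; the fingertips stand 11 mm ahead of it and the grasp point (between the pads) lies 8 mm behind it (ctrl.tip_extent is the distance from the TCP to the fingertips, in mm); x points along the fingers, y is the direction in which the jaws open and shut, and the axes are right-handed (so a half turn about x gives the same grasp; the last joint's range is limited). The gripper opens to 87 mm and grips with 3 to 60 N. Pads are 19 mm wide; open, the fingers measure 117 mm over their backs; the gripper's body (75 mm by 190 mm) begins 51 mm behind the grasp point.
Start: joints at [1.208, 0.332, -0.065, 1.46, 0.022, 1.35, -0.088], TCP at [208.333, -589.278, 233.576] pointing down, gripper open.
Joint ranges: [-2.6, 2.6], [-0.5, 2.12], [-1.47, 1.34], [0.16, 2.42], [-1.27, 4.41], [0.06, 2.06], [-2.6, 2.6]. Speed limits (rad/s): [2.22, 2.22, 2.79, 2.79, 3.14, 3.14, 3.14].

INTERFACE

Orientations are given as [roll, pitch, yaw] about the fixed x, y, z axes, in that order (R = Rz(yaw) Ry(pitch) Rx(roll)).
In Python, from cell import ctrl gives the robot as it stands. The module is installed in compiled form; this text tells all that it offers.
- The arm moves only by the shell command python3 -m creep 'ROWS' [FORCE]. ROWS is JSON, one flat list of numbers, 7 for each row, row after row: the finger opening in m, from 0 to 0.087, then the shift along the world's x, y, z in m, then the turn, a rotation vector about the world's x, y, z in degrees. In form: [jaw, dx, dy, dz, rx, ry, rz, jaw, dx, dy, dz, rx, ry, rz, ...]. A call has 1 to 8 rows; each row shifts and turns the commanded pose from where the row before left it; what a row does not reach is not made up. A row lasts 1/12 s, in which the tool goes at most 41.7 mm and 7.16 degrees, less where a joint would pass 70% of its speed; a pose out of reach is approached as far as the arm can. A call is refused whole if a number of a shift passes 0.0417 or a number of a turn 7.16, either way. A call with a gripper value outside its range is refused whole. The fingers move at their own pace and stop on an object; FORCE is the grip in N (left out, the last holds). Time passes only in rows, so rows that do not move let the fingers close. It gives the time, the measured TCP pose, the force and the opening at its end, in the units of the state.
- ctrl.state(): the state, without advancing time (a new reading comes with each control period).
- ctrl.grab_frame(name): name is "side" or "top" or "wrist"; returns the picture (420x560x3 uint8, blue, green, red); there is no depth.
- ctrl.calibration(name): a dict with "intrinsics" (3x3 intrinsics, pixels), "R" (3x3) and "t" (3): a world point X has camera coordinates R X + t. Camera axes: x right, y down, z forward; pixel columns grow to the right and rows downward; lengths in mm; the calibration is good to about 2 mm. A picture is of the moment at which its call begins: read the wrist's pose just before it. calibration takes no time and is no camera call; for the wrist camera it gives the pose at the moment of the call.
- ctrl.finish_job(): hands the job in, once; it reports no verdict.
Trained networks look in the newest picture that a camera, given by its name, has taken for a name from the list of things; names that differ only in an ending like _2 or _b are one class to them, and where a whole thing is asked for, a point or a joint stands for the part that bears it (a point fixed in the world has none). Each returns a list of dicts, best first, with "confidence" (0 to 1); they miss things now and then, are a little off and sometimes report something else, mostly with a low value. They report only what shows in the picture. A call takes as long as a camera call. They do not tell look-alikes from the thing itself.
- ctrl.trace(name, camera): "pixels" (420x560 bool, what is visible of it) and "xy" ([column, row] in pixels, amid what is visible of it).
The state is a dict: "time": time; "joints": joint angles; "qvel": joint speeds; "tau": joint torques, N m; "tcp_pos": TCP position; "tcp_rot": TCP orientation; "ft_force": force on the tool from outside, world axes, zero at the start; "torque": the same for the moment, N m; "finger_gap": finger opening in mm.
Only numpy, scipy, OpenCV 4.12 (cv2) and the standard library are available. Lean on these libraries where they do the work, as an engineer would, in place of code of your own. Each camera call takes 0.05 s, during which the arm holds its last target. There are 200 camera calls.

## Working session

There is one attempt and no reset: what is moved stays moved. The work goes in short steps, Python scripts to look and compute and a shell command to move; the robot and the scene stay as the last step left them, time stands still between calls to the robot, and variables do not carry over. Pictures are saved under pics/ and viewed, about 8 in all and at most 12, crops included, and the job is handed in when it is done.

```bash
mkdir -p pics; cat > h.py <<'E'
import numpy as np, cv2
from cell import ctrl
def cal(n):
    c=ctrl.calibration(n); return [np.array(c[k],float) for k in("intrinsics","R","t")]
def proj(n,P,c=None):
    K,R,t=c or cal(n); q=(np.atleast_2d(P)@R.T+t)@K.T; return q[:,:2]/q[:,2:]
def onz(n,uv,z,c=None):
    K,R,t=c or cal(n); C=-R.T@t; d=(R.T@np.linalg.solve(K,np.c_[np.atleast_2d(uv),np.ones(len(np.atleast_2d(uv)))].T)).T
    return C+d*((z-C[2])/d[:,2:])
E
python3 - <<'E'
from h import *
s=ctrl.state(); print(s)
for n in("top","side"):
    im=ctrl.grab_frame(n); cv2.imwrite(f"pics/{n}0.png",im); c=cal(n); print(n,-c[1].T@c[2],c[0][0,0])
    for k in("tray_center","lid_center","bin_grip","base_seat","hook_mid","hook_tip","jar","wrench","tape"):
        try: print(k,[(round(d["confidence"],2),np.round(d["xy"]).tolist(),int(d["pixels"].sum()),np.round(onz(n,d["xy"],20)[0]).tolist()) for d in ctrl.trace(k,n)])
        except Exception as e: print(k,e)
E
```

```text
{'time': 0.0, 'joints': array([ 1.20839361,  0.3328676 , -0.06471808,  1.46095216,  0.02158503,
        1.34987407, -0.08852059]), 'qvel': array([ 3.82177914e-04, -2.13563821e-04,  1.07250313e-03, -8.94617376e-05,
       -7.28937972e-04, -1.21186637e-03, -7.06571165e-05]), 'tau': array([ 3.11227759e-04, -6.23258829e+01,  2.48023414e-02, -3.89890087e+01,
       -6.13716734e-02,  3.98757763e-02,  7.75129047e-05]), 'tcp_pos': array([ 208.20030444, -588.91070276,  232.75145329]), 'tcp_rot': array([-1.53923702,  1.56939002,  1.94217279]), 'ft_force': array([-0.50836172,  0.60529301,  0.754201  ]), 'torque': array([-0.00837759,  0.05391125, -0.03797949]), 'finger_gap': 87.03899851779708}
top [ 379.81606917   88.11505624 1182.80628971] 446.5083997227966
tray_center [(0.63, [182.0, 234.0], 1031, [513.0, 310.0, 20.0]), (0.62, [116.0, 239.0], 2001, [503.0, 480.0, 20.0])]
lid_center [(0.98, [389.0, 302.0], 2174, [328.0, -221.0, 20.0]), (0.9, [408.0, 237.0], 959, [495.0, -281.0, 20.0])]
bin_grip [(0.82, [280.0, 242.0], 281, [488.0, 56.0, 20.0]), (0.55, [409.0, 235.0], 974, [500.0, -285.0, 20.0])
[... 683 characters left out ...]
, [325.0, -220.0, 20.0]), (0.57, [333.0, 170.0], 506, [489.0, -261.0, 20.0])]
bin_grip [(0.77, [306.0, 225.0], 338, [488.0, 22.0, 20.0])]
base_seat [(0.89, [306.0, 235.0], 865, [476.0, 58.0, 20.0]), (0.25, [259.0, 305.0], 1376, [500.0, 321.0, 20.0])]
hook_mid [(0.75, [252.0, 201.0], 866, [670.0, -18.0, 20.0])]
hook_tip [(0.93, [248.0, 196.0], 894, [691.0, -36.0, 20.0])]
jar [(0.74, [303.0, 225.0], 340, [495.0, 22.0, 20.0]), (0.55, [196.0, 262.0], 568, [708.0, 256.0, 20.0]), (0.39, [333.0, 166.0], 517, [495.0, -280.0, 20.0]), (0.15, [276.0, 150.0], 210, [709.0, -302.0, 20.0])]
wrench [(0.58, [272.0, 148.0], 167, [723.0, -308.0, 20.0])]
tape [(0.61, [283.0, 174.0], 253, [634.0, -179.0, 20.0])]
```

View pics/top0.png

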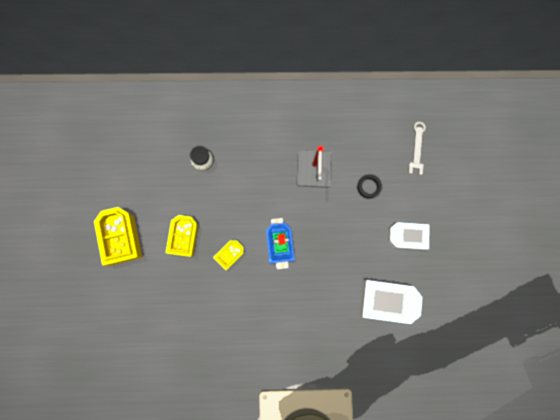

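View pics/side0.png

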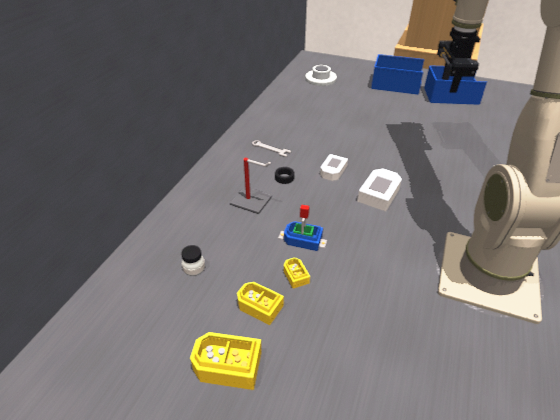

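```bash
cat >> h.py <<'E'
from scipy.optimize import minimize
OUT=np.array([[50,-16],[34,-32],[-50,-32],[-50,32],[34,32],[50,16]],float)
def inset(d):
    k=d*np.tan(np.pi/8); 
    return np.array([[50-d,-16-k+d*0],[34+k*0-0,-32+d],[-50+d,-32+d],[-50+d,32-d],[34,32-d],[50-d,16+k]]) if 0 else np.array([[50-d,-16+0.414*d],[34-0.414*d,-32+d],[-50+d,-32+d],[-50+d,32-d],[34-0.414*d,32-d],[50-d,16-0.414*d]])
def model(kind):
    L={"base":[(0,0),(0,30),(5,30),(8,40)],"tray":[(0,0),(0,38),(5,38),(8,48)],"lid":[(0,0),(0,30)]}[kind]
    return np.vstack([np.c_[inset(d),np.full(6,z)] for d,z in L])
def place(P,x,y,yaw,z0=0):
    c,s=np.cos(yaw),np.sin(yaw); return np.c_[P[:,0]*c-P[:,1]*s+x,P[:,0]*s+P[:,1]*c+y,P[:,2]+z0]
def fit(kind,masks,p0,cams,S=6,z0=0,scale=1.):
    # masks: list of hull-filled 8bit masks per camera; returns x,y,yaw and xor fraction
    M=model(kind)*scale; rois=[]
    for m,c in zip(masks,cams):
        x,y,w,h=cv2.boundingRect(m); x-=8;y-=8;w+=16;h+=16; x=max(x,0);y=max(y,0)
        sub=m[y:y+h,x:x+w]; big=(cv2.resize(sub,None,fx=S,fy=S,interpolation=cv2.INTER_LINEAR)>127).astype(np.uint8)
        rois.append((x,y,big,c))
    def cost(p):
        e=0
        for x,y,b,c in rois:
            q=proj(None,place(M,p[0],p[1],p[2]/50,z0),c); q=((q+0.5-[x,y])*S-0.5)
            hl=cv2.convexHull(q.astype(np.float32))[:,0]; r=np.zeros_like(b); cv2.fillConvexPoly(r,np.round(hl*16).astype(np.int32),1,shift=4)
            e+=(r!=b).sum()/b.sum()
        return e/len(rois)
    best=None
    for dy in(0,np.pi):
        r=minimize(cost,[p0[0],p0[1],(p0[2]+dy)*50],method="Nelder-Mead",options=dict(initial_simplex=np.array([p0[0],p0[1],(p0[2]+dy)*50])+np.array([[0,0,0],[10,0,0],[0,10,0],[0,0,12]]),xatol=.05,fatol=1e-5))
        if best is None or r.fun<best[1]: best=((r.x[0],r.x[1],r.x[2]/50),r.fun); 
        print("   ",kind,"yaw0+%.2f"%dy,np.round([r.x[0],r.x[1],np.degrees(r.x[2]/50)],1),"xor %.3f"%r.fun)
    return best
def cmask(im,col,c,rad):
    h=cv2.cvtColor(im,cv2.COLOR_BGR2HSV); H,Sx,V=cv2.split(h)
    m={"yellow":(H>20)&(H<36)&(Sx>110)&(V>70),"blue":(H>100)&(H<130)&(Sx>130)&(V>50),"white":(Sx<45)&(V>150),"red":((H<8)|(H>172))&(Sx>150)&(V>90)}[col].astype(np.uint8)*255
    k=np.zeros_like(m); cv2.circle(k,tuple(int(v) for v in c),int(rad),255,-1); m&=k
    return m
def hullmask(m):
    n,l,st,_=cv2.connectedComponentsWithStats(m); keep=np.isin(l,[i for i in range(1,n) if st[i,4]>=15]); p=cv2.findNonZero(keep.astype(np.uint8)); o=np.zeros_like(m); cv2.fillConvexPoly(o,cv2.convexHull(p),255); return o
E
python3 - <<'E'
from h import *
T=cv2.imread("pics/top0.png");Sd=cv2.imread("pics/side0.png"); cs=[cal("top"),cal("side")]
def go(kind,col,p0,ct,cs_,r):
    ms=[hullmask(cmask(T,col,ct,r)),hullmask(cmask(Sd,col,cs_,r*1.0))]
    print(kind,p0)
    for i in (0,1): fit(kind,[ms[i]],p0,[cs[i]])
    fit(kind,ms,p0,cs)
go("tray","yellow",(510,300,0),(182,236),(260,300),27)
go("base","blue",(475,55,0),(281,243),(304,236),24)
go("lid","white",(495,-281,1.57),(409,236),(334,168),24)
# red grip, triangulate
A=[];b=[]
for n,im,ct,c in(("top",T,(281,240),cs[0]),("side",Sd,(305,211),cs[1])):
    m=cmask(im,"red",ct,10); uv=np.argwhere(m>0)[:,::-1].mean(0); print("red",n,uv,(m>0).sum(),onz(n,uv,103,c))
# montage
def crop(im,c,r=25,s=290): x,y=c; return cv2.resize(im[y-r:y+r,x-r:x+r],(s,s),interpolation=cv2.INTER_CUBIC)
r1=np.hstack([crop(T,(281,240)),crop(T,(409,236))]);r2=np.hstack([crop(T,(316,168)),crop(Sd,(254,180),32)])
cv2.imwrite("pics/m1.png",np.vstack([r1,r2]))
E
```

```text
tray (510, 300, 0)
    tray yaw0+0.00 [508.8 310.5  -7.5] xor 0.064
    tray yaw0+3.14 [506.8 311.2 172.5] xor 0.106
    tray yaw0+0.00 [507.3 309.3  -8.6] xor 0.026
    tray yaw0+3.14 [502.7 309.5 171.5] xor 0.101
    tray yaw0+0.00 [507.9 309.6  -8.4] xor 0.051
    tray yaw0+3.14 [506.1 309.8 172.7] xor 0.112
base (475, 55, 0)
    base yaw0+0.00 [486.9  57.4   6.6] xor 0.050
    base yaw0+3.14 [485.4  56.8 186.4] xor 0.105
    base yaw0+0.00 [484.9  57.3   5.3] xor 0.032
    base yaw0+3.14 [482.5  56.8 185.6] xor 0.090
    base yaw0+0.00 [486.2  57.4   5.4] xor 0.048
    base yaw0+3.14 [484.   57.2 185.9] xor 0.100
lid (495, -281, 1.57)
    lid yaw0+0.00 [ 500.5 -285.5   85.5] xor 0.066
    lid yaw0+3.14 [ 498.2 -287.6  263.1] xor 0.128
    lid yaw0+0.00 [ 494.8 -284.8   86.3] xor 0.090
    lid yaw0+3.14 [ 494.  -289.5  265.5] xor 0.133
    lid yaw0+0.00 [ 498.6 -285.7   84. ] xor 0.095
    lid yaw0+3.14 [ 497.  -288.1  264.1] xor 0.142
red top [281.2        238.81818182] 55 [[487.42490032  55.10263149 103.        ]]
red side [304.05 210.95] 100 [[484.25358773  55.54330162 103.        ]]
```

View pics/m1.png

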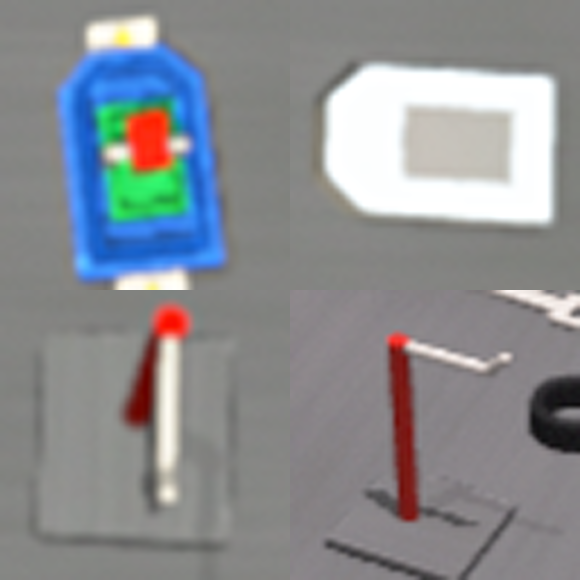

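The blue tray points +x at about 5°, with the red grip at (281,239) in top. The lid nose points +y. The hook tip at about (320,178) faces -x, and the post top is at (320,149). Next I'll measure the hook and the tool yaw.

```bash
cat >> h.py <<'E'
from scipy.spatial.transform import Rotation as Ro
def tool():
    s=ctrl.state(); R=Ro.from_euler("xyz",s["tcp_rot"]).as_matrix(); y=R[:,1]; a=np.degrees(np.arctan2(y[1],y[0]))
    return s["tcp_pos"],R,a,s
def tri(uvs,cs):
    A=np.zeros((3,3));b=np.zeros(3)
    for uv,(K,R,t) in zip(uvs,cs):
        C=-R.T@t; d=R.T@np.linalg.solve(K,[*uv,1]); d/=np.linalg.norm(d); M=np.eye(3)-np.outer(d,d); A+=M;b+=M@C
    return np.linalg.solve(A,b)
E
python3 - <<'E'
from h import *
cs=[cal("top"),cal("side")]
p,R,a,s=tool(); print("tool",p,"x",R[:,0].round(3),"yaw of jaws",a); 
print("post",tri([(320.3,148.7),(245.8,159)],cs),"tip",tri([(319.7,177.8),(269.5,162.8)],cs),"grip",tri([(281.2,238.8),(304.05,210.95)],cs))
K,Rw,t=cal("wrist"); print("wristcam",-Rw.T@t-p,"rows",Rw.round(2),K[0,0])
print("top tip@z162",onz("top",(319.7,177.8),162),"post@154",onz("top",(320.3,148.7),154)); print(onz("side",(269.5,162.8),162),onz("side",(245.8,159),154))
E
```

```text
tool [ 208.33687219 -589.29919954  233.59590266] x [ 0. -0. -1.] yaw of jaws -70.52950369866403
post [696.8998283  -42.00324268 151.39479284] tip [622.29111698 -37.0909378  161.09904715] grip [486.06768024  54.75638336 102.11102561]
wristcam [ 68.63503076  24.67315209 151.42981343] rows [[ 0.33 -0.94  0.  ]
 [-0.91 -0.32  0.26]
 [-0.25 -0.09 -0.97]] 321.86496749860805
top tip@z162 [[623.80377701 -36.58586771 162.        ]] post@154 [[697.07116459 -41.44129109 154.        ]]
[[619.95871563 -35.90843098 162.        ]] [[694.14314146 -38.58265401 154.        ]]
```

```bash
python3 -m creep '[0.087,0.02,0.032,0,0,0,-7, 0.087,0.02,0.032,0,0,0,-7, 0.087,0.02,0.032,0,0,0,0, 0.087,0.02,0.032,0,0,0,0, 0.087,0.02,0.032,0,0,0,0, 0.087,0.02,0.032,0,0,0,0, 0.087,0.02,0.032,0,0,0,0, 0.087,0.02,0.032,0,0,0,0]' 20
python3 -m creep '[0.087,0.01,0.032,0,0,0,0, 0.087,0.01,0.032,0,0,0,0, 0.087,0.01,0.032,0,0,0,0, 0.087,0.01,0.032,0,0,0,0, 0.087,0.01,0.032,0,0,0,0, 0.087,0.01,0.032,0,0,0,0, 0.087,0,0,0,0,0,0]'
```

```text
time: 1.67
tcp_pos: [369.0, -331.6, 233.8]
tcp_rot: [1.94, 1.57, -1.107]
ft_force: [1.2, -0.3, -0.0]
finger_gap: 87.4
time: 2.25
tcp_pos: [430.2, -134.9, 234.1]
tcp_rot: [-2.79, 1.569, 0.456]
ft_force: [-0.1, -0.4, 0.1]
finger_gap: 86.8
```

```bash
python3 -m creep '[0.087,0.008,0.03,-0.005,0,0,0, 0.087,0.008,0.03,-0.005,0,0,0, 0.087,0.008,0.03,-0.005,0,0,0, 0.087,0.008,0.03,-0.005,0,0,0, 0.087,0.008,0.03,-0.005,0,0,0, 0.087,0.008,0.03,-0.005,0,0,0, 0.087,0.008,0.01,-0.005,0,0,0, 0.087,0,0,0,0,0,0]'
python3 - <<'E'
from h import *
c=cal("wrist"); im=ctrl.grab_frame("wrist"); cv2.imwrite("pics/w1.png",im); p,R,a,s=tool(); print(p,a, -c[1].T@c[2]-p)
np.savez("w1.npz",K=c[0],R=c[1],t=c[2])
print("exp grip",proj(None,[486.5,55,103],c), "tcp down to 103",proj(None,[p[0],p[1],103],c))
m=cmask(im,"red",(280,210),400); M=cv2.moments(m,True); print("red",M["m10"]/M["m00"],M["m01"]/M["m00"],M["m00"],cv2.boundingRect(m))
try: print("base"); fit("base",[hullmask(cmask(im,"blue",(280,210),400))],(486.5,57,0.1),[c],S=2)
except Exception as e: print(e)
E
```

```text
time: 2.92
tcp_pos: [484.7, 51.8, 197.9]
tcp_rot: [-1.393, 1.57, 1.849]
ft_force: [-0.1, -0.9, -0.2]
finger_gap: 87.2
[484.33861849  49.77144054 198.20046747] -84.38297742662414 [ 72.78802861   9.70695822 151.16854905]
exp grip [[277.20252571 210.8854786 ]] tcp down to 103 [[283.46086452 214.09559223]]
red 275.9014492753623 211.4449275362319 690.0 (266, 194, 21, 35)
base
    base yaw0+0.00 [488.3  57.9   5.7] xor 0.012
    base yaw0+3.14 [486.4  57.6 185.9] xor 0.092
```

View pics/w1.png

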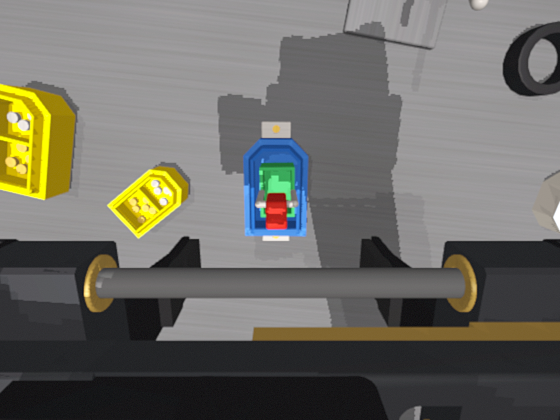

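```bash
python3 -m creep '[0.05,0.0025,0.0065,-0.015,0,0,0, 0.05,0,0,-0.02,0,0,0, 0.05,0,0,-0.02,0,0,0, 0.05,0,0,-0.02,0,0,0, 0.05,0,0,-0.014,0,0,0, 0.05,0,0,-0.0075,0,0,0, 0.05,0,0,0,0,0,0, 0.01,0,0,0,0,0,0]' 25
python3 -m creep '[0.01,0,0,0,0,0,0, 0.01,0,0,0,0,0,0, 0.01,0,0,0,0,0,0, 0.01,0,0,0,0,0,0, 0.01,0,0,0,0,0,0]'
```

```text
time: 3.63
tcp_pos: [487.0, 54.5, 102.6]
tcp_rot: [1.98, 1.57, -1.067]
ft_force: [0.3, 0.6, -0.4]
finger_gap: 49.0
time: 4.05
tcp_pos: [487.0, 55.2, 102.4]
tcp_rot: [2.694, 1.57, -0.352]
ft_force: [-0.6, -0.3, -0.6]
finger_gap: 18.0
```

```bash
python3 -m creep '[0.01,0,0,0,0,0,0, 0.01,0,0,0,0,0,0, 0.01,0,0,0.005,0,0,0, 0.01,0,0,0.015,0,0,0, 0.01,0,0,0.02,0,0,0, 0.01,0,0,0.02,0,0,0, 0.01,0,0,0.02,0,0,0, 0.01,0,0,0.015,0,0,0]'
python3 -m creep '[0.01,0.01,-0.01,0,0,0,-3, 0.01,0.02,-0.02,0,0,0,-3, 0.01,0.02,-0.02,0,0,0,-3, 0.01,0.02,-0.02,0,0,0,0, 0.01,0.01,-0.012,0,0,0,0, 0.01,0.004,-0.006,0,0,0,0, 0.01,0,0,0,0,0,0]'
python3 - <<'E'
from h import *
p,R,a,s=tool(); print(p,a,s["finger_gap"],s["ft_force"])
for n in("top","side"): cv2.imwrite(f"pics/{n}1.png",ctrl.grab_frame(n))
T=cv2.imread("pics/top1.png");S=cv2.imread("pics/side1.png")
f=lambda im,x,y:cv2.resize(im[y-40:y+40,x-40:x+40],(400,400),interpolation=cv2.INTER_CUBIC)
cv2.imwrite("pics/m2.png",np.hstack([f(T,310,185),f(S,265,170)]))
E
```

```text
time: 4.72
tcp_pos: [487.0, 55.4, 198.9]
tcp_rot: [3.056, 1.57, 0.01]
ft_force: [0.3, 1.0, -1.5]
finger_gap: 15.9
time: 5.3
tcp_pos: [571.0, -34.0, 196.7]
tcp_rot: [-0.218, 1.57, 2.86]
ft_force: [-0.4, 0.2, -0.8]
finger_gap: 15.9
[570.98751439 -34.04453998 196.66411488] -93.63707238799185 15.889237642756594 [-0.41341274  0.22037463 -0.84217099]
```

View pics/m2.png

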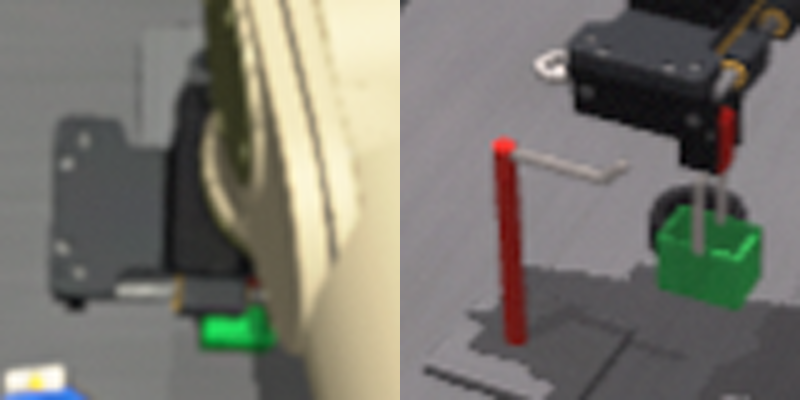

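```bash
python3 -m creep '[0.01,0.01,-0.0005,0,0,0,0, 0.01,0.018,-0.001,0,0,0,0, 0.01,0.018,-0.001,0,0,0,0, 0.01,0.018,-0.001,0,0,0,0, 0.01,0.012,-0.0005,0,0,0,0, 0.01,0.004,0,0,0,0,0, 0.01,0,0,0,0,0,0, 0.01,0,0,-0.004,0,0,0]'
python3 -m creep '[0.01,0,0,-0.006,0,0,0, 0.01,0,0,-0.005,0,0,0, 0.01,0,0,-0.003,0,0,0, 0.01,0,0,-0.001,0,0,0, 0.01,0,0,-0.001,0,0,0, 0.01,0,0,0,0,0,0, 0.01,0,0,0,0,0,0]'
python3 - <<'E'
from h import *
p,R,a,s=tool(); print(p,a,s["finger_gap"],s["ft_force"])
S=ctrl.grab_frame("side");cv2.imwrite("pics/side2.png",S)
K=cal("wrist");W=ctrl.grab_frame("wrist")
f=lambda im,x,y:cv2.resize(im[y-32:y+32,x-32:x+32],(420,420),interpolation=cv2.INTER_CUBIC)
cv2.imwrite("pics/m3.png",np.hstack([f(S,255,180),W[:,140:420]]))
E
```

```text
time: 6.07
tcp_pos: [650.5, -35.6, 193.9]
tcp_rot: [-2.888, 1.57, 0.193]
ft_force: [0.1, -0.6, -1.1]
finger_gap: 16.1
time: 6.65
tcp_pos: [650.9, -36.8, 177.2]
tcp_rot: [2.738, 1.571, -0.465]
ft_force: [-0.3, 0.6, -1.3]
finger_gap: 15.8
[650.86975157 -36.81619787 177.22625901] -93.53747407312687 15.753155246437563 [-0.26341813  0.55588075 -1.26000273]
```

View pics/m3.png

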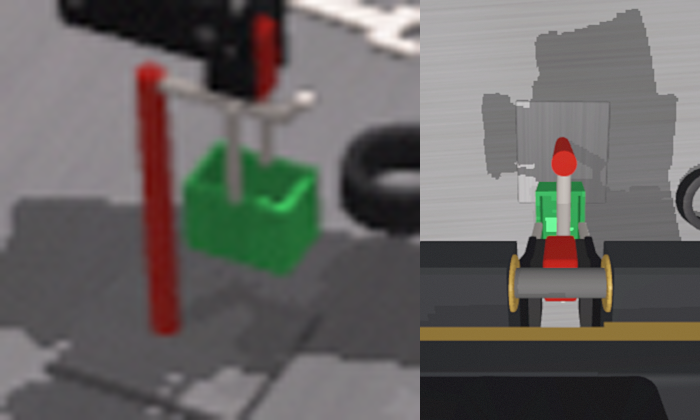

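```bash
python3 -m creep '[0.01,0,0,-0.001,0,0,0, 0.01,0,0,-0.0005,0,0,0, 0.01,0,0,0,0,0,0]'
python3 -m creep '[0.01,0,0,-0.0005,0,0,0, 0.01,0,0,-0.0005,0,0,0, 0.01,0,0,0,0,0,0]'
python3 -m creep '[0.01,0,0,-0.0005,0,0,0, 0.01,0,0,0,0,0,0]'
```

```text
time: 7.0
tcp_pos: [650.8, -36.8, 175.4]
tcp_rot: [0.538, 1.571, -2.665]
ft_force: [0.5, 0.9, -0.8]
finger_gap: 16.1
time: 7.25
tcp_pos: [650.9, -36.8, 175.0]
tcp_rot: [2.781, 1.57, -0.423]
ft_force: [-1.7, 0.2, 3.0]
finger_gap: 15.8
time: 7.42
tcp_pos: [651.0, -36.8, 174.8]
tcp_rot: [2.789, 1.57, -0.414]
ft_force: [-2.7, 0.2, 5.2]
finger_gap: 15.9
```

```bash
python3 -m creep '[0.025,0,0,0,0,0,0, 0.035,0,0,0,0,0,0, 0.045,0,0,0,0,0,0, 0.05,0,0,0,0,0,0, 0.05,0,0,0.01,0,0,0, 0.05,0,0,0.025,0,0,0, 0.05,0,0,0.035,0,0,0]'
python3 -m creep '[0.087,-0.02,0.035,0.005,0,0,-5, 0.087,-0.02,0.035,0,0,0,0, 0.087,-0.02,0.035,0,0,0,0, 0.087,-0.02,0.035,0,0,0,0, 0.087,-0.02,0.035,0,0,0,0, 0.087,-0.02,0.035,-0.01,0,0,0, 0.087,-0.01,0.035,-0.02,0,0,0, 0.087,-0.01,0.035,-0.02,0,0,0]'
python3 -m creep '[0.087,-0.002,0.035,-0.02,0,0,0, 0.087,0,0.02,-0.02,0,0,0, 0.087,0,0.012,0,0,0,0, 0.087,0,0,0,0,0,0, 0.087,0,0,0,0,0,0]'
python3 - <<'E'
from h import *
S=ctrl.grab_frame("side")
c=cal("wrist");W=ctrl.grab_frame("wrist"); cv2.imwrite("pics/w2.png",W)
p,R,a,s=tool(); print(p,a,s["finger_gap"],s["ft_force"])
q=proj(None,[508.5,310,24],c)[0]; print(q)
m=cmask(W,"yellow",q,90); 
fit("tray",[hullmask(m)],(508.5,310,-.14),[c],S=2)
f=lambda im,x,y:cv2.resize(im[y-32:y+32,x-32:x+32],(420,420),interpolation=cv2.INTER_CUBIC)
cv2.imwrite("pics/m4.png",np.hstack([f(S,255,180),W[:,100:480]]))
E
```

```text
time: 8.0
tcp_pos: [649.5, -37.0, 242.7]
tcp_rot: [0.014, 1.566, 3.095]
ft_force: [0.1, -0.1, 0.4]
finger_gap: 48.2
time: 8.67
tcp_pos: [510.4, 245.0, 200.4]
tcp_rot: [-2.903, 1.567, 0.089]
ft_force: [1.3, -0.8, 0.4]
finger_gap: 85.6
time: 9.08
tcp_pos: [508.9, 310.6, 159.7]
tcp_rot: [-2.392, 1.57, 0.602]
ft_force: [-0.3, -1.2, -0.1]
finger_gap: 87.0
[509.79800005 309.1629402  160.08752013] -98.61914749311566 86.39800568399664 [ 0.58790625 -0.70031182  0.47356497]
[280.93403889 201.87330501]
    tray yaw0+0.00 [510.6 310.1  -9. ] xor 0.013
    tray yaw0+3.14 [509.4 310.3 171.7] xor 0.096
```

View pics/m4.png

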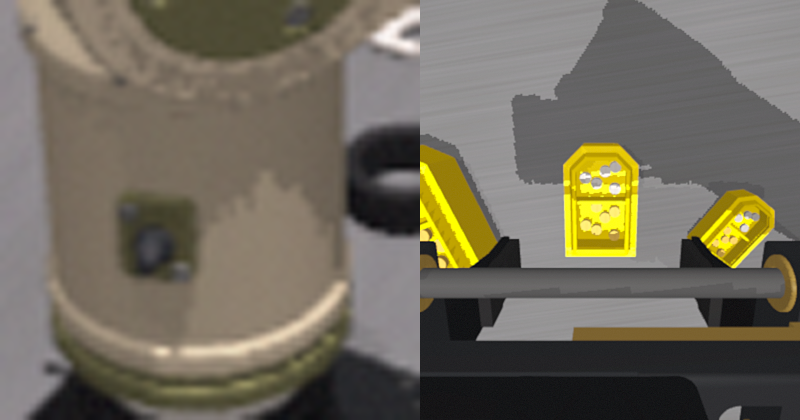

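The tray reads (510.6,310.1), yaw -9°, with clear space for the fingers. The side view of the bin is blocked by the arm, so I'll check that later. Now descending and gripping.

```bash
python3 -m creep '[0.087,0,0.0005,-0.025,0,0,0, 0.087,0,0,-0.03,0,0,0, 0.087,0,0,-0.03,0,0,0, 0.087,0,0,-0.03,0,0,0, 0.087,0,0,-0.018,0,0,0, 0.087,0,0,-0.009,0,0,0, 0.087,0,0,0,0,0,0, 0.055,0,0,0,0,0,0]' 25
python3 -m creep '[0.055,0,0,0,0,0,0, 0.055,0,0,0,0,0,0, 0.055,0,0,0,0,0,0, 0.055,0,0,0,0,0,0, 0.055,0,0,0,0,0,0]'
```

```text
time: 9.85
tcp_pos: [509.7, 310.5, 18.3]
tcp_rot: [-2.764, 1.57, 0.228]
ft_force: [0.4, -0.5, 0.7]
finger_gap: 84.8
time: 10.27
tcp_pos: [509.4, 310.6, 18.0]
tcp_rot: [-3.059, 1.57, -0.067]
ft_force: [-1.4, -3.3, 7.2]
finger_gap: 63.5
```

```bash
python3 -m creep '[0.055,0,0,0.006,0,0,0, 0.055,0,0,0.016,0,0,0, 0.055,0,0,0.025,0,0,0, 0.055,0,0,0.028,0,0,0, 0.055,0,0,0.01,0,0,0, 0.055,0,-0.012,0.005,0,0,0, 0.055,-0.002,-0.022,0,0,0,0, 0.055,-0.003,-0.03,0,0,0,3]'
python3 -m creep '[0.055,-0.003,-0.03,0,0,0,4, 0.055,-0.003,-0.03,0,0,0,4, 0.055,-0.003,-0.03,0,0,0,3.3, 0.055,-0.003,-0.03,0,0,0,0, 0.055,-0.003,-0.03,0,0,0,0, 0.055,-0.002,-0.022,0,0,0,0, 0.055,0,-0.012,0,0,0,0, 0.055,0,-0.004,0,0,0,0]'
python3 -m creep '[0.055,0,0,-0.01,0,0,0, 0.055,0,0,-0.015,0,0,0, 0.055,0,0,-0.01,0,0,0, 0.055,0,0,-0.005,0,0,0, 0.055,0,0,0,0,0,0]'
python3 - <<'E'
from h import *
p,R,a,s=tool(); print(p,a,s["finger_gap"],s["ft_force"])
c=cal("wrist");W=ctrl.grab_frame("wrist"); cv2.imwrite("pics/w3.png",W); S=ctrl.grab_frame("side"); cv2.imwrite("pics/side3.png",S)
f=lambda im,x,y,r=32:cv2.resize(im[y-r:y+r,x-r:x+r],(420,420),interpolation=cv2.INTER_CUBIC)
cv2.imwrite("pics/m5.png",np.hstack([f(S,290,210,60),W[:,100:480]]))
E
```

```text
time: 10.93
tcp_pos: [502.9, 247.2, 106.4]
tcp_rot: [-0.73, 1.57, 2.317]
ft_force: [1.0, -0.2, -2.5]
finger_gap: 63.7
time: 11.6
tcp_pos: [485.8, 55.1, 106.0]
tcp_rot: [0.596, 1.568, -2.449]
ft_force: [0.3, 1.6, -3.1]
finger_gap: 64.1
time: 12.02
tcp_pos: [485.6, 59.5, 65.3]
tcp_rot: [-0.206, 1.568, 3.038]
ft_force: [-0.5, -0.3, -2.7]
finger_gap: 63.8
[485.62257125  59.53418016  65.34054362] -84.14624145289626 63.7870150719122 [-0.52011388 -0.25522699 -2.67197677]
```

View pics/m5.png

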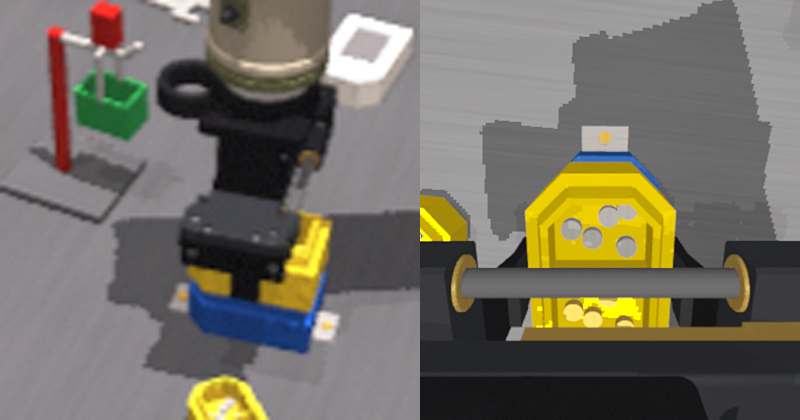

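```bash
python3 - <<'E'
from h import *
W=cv2.imread("pics/w3.png"); c=cal("wrist"); p,R,a,s=tool(); print(p,a)
p2=ctrl.state()["tcp_pos"]; print(p2)
y=cmask(W,"yellow",(280,210),600); b=cmask(W,"blue",(280,210),600)
for m in(y,b): m[238:]=0; m[:,:195]=0; m[:,370:]=0
u=cv2.morphologyEx(y|b,cv2.MORPH_CLOSE,np.ones((7,7)))
S=4
def ras(hulls):
    r=np.zeros((238*S,560*S),np.uint8)
    for q in hulls: cv2.fillConvexPoly(r,np.round(((cv2.convexHull(q.astype(np.float32))[:,0]+.5)*S-.5)*16).astype(np.int32),1,shift=4)
    return r
def big(m): return (cv2.resize(hullmask(m),None,fx=S,fy=S)[:238*S]>127).astype(np.uint8)
Y,U=big(y),big(u); zb=p[2]-18
H=lambda k,q,z0: proj(None,place(model(k),q[0],q[1],q[2]/50,z0),c)
def opt(f,x0): 
    x0=np.array(x0,float); return minimize(f,x0,method="Nelder-Mead",options=dict(initial_simplex=x0+np.array([[0,0,0],[4,0,0],[0,4,0],[0,0,4]]),xatol=.03,fatol=1))
t=opt(lambda q:(ras([H("tray",q,zb)])!=Y).sum(),[486,58,.1*50]); print("tray",t.x[:2],np.degrees(t.x[2]/50),t.fun/Y.sum())
th=H("tray",t.x,zb)
g=opt(lambda q:(ras([th,H("base",q,0)])!=U).sum(),[486,58,.1*50]); print("base",g.x[:2],np.degrees(g.x[2]/50),g.fun/U.sum())
E
```

```text
[486.78760586  59.41269731  66.98100302] -84.17369589530423
[486.78760586  59.41269731  66.98100302]
tray [488.50884577  60.34440919] 4.894629378895959 0.10164493360449814
base [489.66338226  57.99199841] 5.407789601298138 0.057617164786603094
```

```bash
python3 -m creep '[0.055,0,-0.001,-0.004,0,0,0, 0.055,0,0,-0.004,0,0,0, 0.055,0,0,-0.003,0,0,0, 0.055,0,0,-0.002,0,0,0, 0.055,0,0,0,0,0,0]'
python3 -m creep '[0.055,0,0,-0.002,0,0,0, 0.055,0,0,-0.001,0,0,0, 0.055,0,0,0,0,0,0]'
```

```text
time: 12.53
tcp_pos: [486.6, 57.7, 53.6]
tcp_rot: [0.043, 1.57, -2.998]
ft_force: [0.4, -0.2, -2.4]
finger_gap: 63.3
time: 12.78
tcp_pos: [486.8, 57.7, 50.9]
tcp_rot: [0.309, 1.571, -2.731]
ft_force: [-0.3, 0.5, -3.2]
finger_gap: 64.1
```

```bash
python3 -m creep '[0.055,0,0,-0.001,0,0,0, 0.055,0,0,-0.001,0,0,0, 0.055,0,0,0,0,0,0]'
python3 -m creep '[0.055,0,0,-0.0005,0,0,0, 0.055,0,0,0,0,0,0]'
python3 -m creep '[0.055,0,0,-0.0005,0,0,0, 0.055,0,0,0,0,0,0]'
python3 -m creep '[0.055,0,0,-0.0005,0,0,0, 0.055,0,0,0,0,0,0]'
```

```text
time: 13.03
tcp_pos: [486.8, 57.7, 48.9]
tcp_rot: [0.679, 1.571, -2.362]
ft_force: [0.2, 0.3, -3.2]
finger_gap: 64.1
time: 13.2
tcp_pos: [486.8, 57.7, 48.5]
tcp_rot: [0.92, 1.571, -2.121]
ft_force: [0.2, 0.1, -2.9]
finger_gap: 63.5
time: 13.37
tcp_pos: [486.9, 57.7, 48.1]
tcp_rot: [2.437, 1.571, -0.603]
ft_force: [-0.7, -0.1, -2.9]
finger_gap: 63.7
time: 13.53
tcp_pos: [486.9, 57.7, 48.0]
tcp_rot: [1.667, 1.57, -1.374]
ft_force: [-2.7, -0.9, 4.5]
finger_gap: 63.9
```

```bash
python3 -m creep '[0.068,0,0,0,0,0,0, 0.075,0,0,0,0,0,0, 0.087,0,0,0,0,0,0, 0.087,0,0,0,0,0,0, 0.087,0,0,0.01,0,0,0, 0.087,0,0,0.025,0,0,0, 0.087,0,0,0.035,0,0,0, 0.087,0,0,0.035,0,0,0]'
python3 -m creep '[0.087,0,-0.02,0.01,0,0,5, 0.087,0.001,-0.034,0,0,0,7, 0.087,0.001,-0.034,0,0,0,7, 0.087,0.001,-0.034,0,0,0,7, 0.087,0.001,-0.034,0,0,0,7, 0.087,0.001,-0.034,0,0,0,7, 0.087,0.001,-0.034,0,0,0,7, 0.087,0.001,-0.034,0,0,0,7]'
python3 -m creep '[0.087,0.001,-0.034,0,0,0,7, 0.087,0.001,-0.034,0,0,0,7, 0.087,0.001,-0.015,0,0,0,7, 0.087,0.001,-0.002,0,0,0,4, 0.087,0,0,0,0,0,0, 0.087,0,0,0,0,0,0]'
python3 - <<'E'
from h import *
c=cal("wrist");W=ctrl.grab_frame("wrist"); cv2.imwrite("pics/w4.png",W);p,R,a,s=tool(); print(p,a,s["joints"].round(2))
q=proj(None,[498,-285,15],c)[0];print(q)
m=cmask(W,"white",q,100);n,l,st,cc=cv2.connectedComponentsWithStats(m);print(st[st[:,4]>200])
cv2.imwrite("pics/lidmask.png",m)
T=ctrl.grab_frame("top");cv2.imwrite("pics/top4.png",T);S=ctrl.grab_frame("side");cv2.imwrite("pics/side4.png",S)
f=lambda im,x,y,r=32:cv2.resize(im[y-r:y+r,x-r:x+r],(420,420),interpolation=cv2.INTER_CUBIC)
cv2.imwrite("pics/m6.png",np.hstack([f(S,285,210,50),W[:,100:480]]))
E
```

```text
time: 14.2
tcp_pos: [486.1, 58.0, 154.1]
tcp_rot: [-0.373, 1.569, 2.87]
ft_force: [1.8, -0.4, 0.7]
finger_gap: 86.9
time: 14.87
tcp_pos: [493.8, -195.7, 163.6]
tcp_rot: [1.777, 1.57, -0.337]
ft_force: [0.3, -0.1, 0.1]
finger_gap: 87.1
time: 15.37
tcp_pos: [498.0, -278.7, 163.0]
tcp_rot: [2.524, 1.57, 0.837]
ft_force: [0.1, 0.7, 0.1]
finger_gap: 87.0
[ 498.09261846 -278.24417863  163.01849871] -6.60362976519003 [ 0.78  0.29 -0.42  1.68  0.13  1.19  0.22]
[279.46022231 203.60107229]
[[     0      0    560    420 228156]
 [   298    106     11     45    242]
 [   307    107     21     52    492]
 [   245    108     15     37    229]
 [   244    110     73    148   5624]]
```

View pics/m6.png

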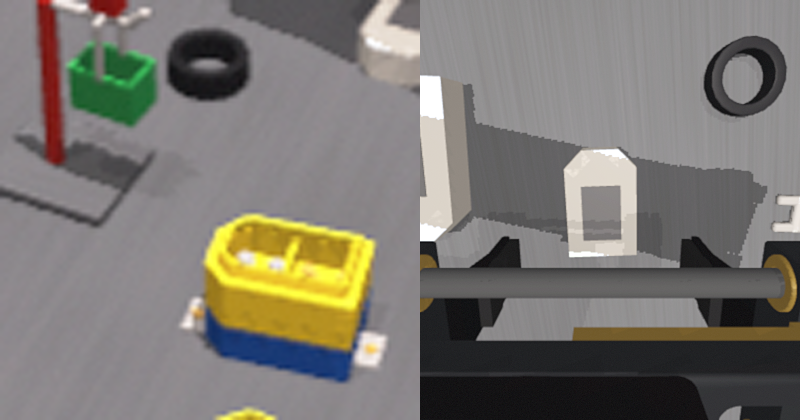

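```bash
python3 - <<'E'
from h import *
W=cv2.imread("pics/w4.png"); c=cal("wrist")
h=cv2.cvtColor(W,cv2.COLOR_BGR2HSV); print(h[200,250],h[170,250],h[255,280],h[200,210],h[140,230],h[262,280])
for thr in(175,185,195,205):
    m=((h[...,2]>thr)).astype(np.uint8)*255; k=np.zeros_like(m); k[135:263,225:335]=255; m&=k
    n,l,st,_=cv2.connectedComponentsWithStats(m); i=1+np.argmax(st[1:,4]); m=((l==i)*255).astype(np.uint8); print(thr,st[i])
    fit("lid",[hullmask(m)],(498,-285,1.48),[c],S=2)
print(tool()[0])
T=cv2.imread("pics/top4.png");S=cv2.imread("pics/side4.png")
cs=[cal("top"),cal("side")]
y=hullmask(cmask(T,"yellow",(281,240),26)); fit("tray",[y],(487,57.5,.1),[cs[0]],z0=30)
y=hullmask(cmask(S,"yellow",(305,225),24)); fit("tray",[y],(487,57.5,.1),[cs[1]],z0=30)
E
```

```text
[ 18  20 222] [ 17  19 236] [ 96   5 255] [150   3  99] [150   3  98] [170   5 143]
175 [ 244  149   73  109 5081]
    lid yaw0+0.00 [ 499.6 -282.7   85.7] xor 0.019
    lid yaw0+3.14 [ 499.4 -284.4  265.6] xor 0.089
185 [ 244  149   73  108 5020]
    lid yaw0+0.00 [ 499.5 -282.4   85.4] xor 0.020
    lid yaw0+3.14 [ 499.2 -284.4  265.2] xor 0.087
195 [ 244  149   72  108 4920]
    lid yaw0+0.00 [ 499.3 -282.6   85. ] xor 0.016
    lid yaw0+3.14 [ 499.1 -284.3  264.9] xor 0.084
205 [ 244  149   72  105 3554]
    lid yaw0+0.00 [ 499.4 -281.3   85.6] xor 0.110
    lid yaw0+3.14 [ 499.3 -284.4  265.5] xor 0.147
[ 498.12709613 -278.1370982   162.96860884]
    tray yaw0+0.00 [487.3  57.5   7.3] xor 0.087
    tray yaw0+3.14 [484.9  57.4 188.9] xor 0.136
    tray yaw0+0.00 [484.9  58.    5.8] xor 0.035
    tray yaw0+3.14 [482.5  57.4 188.2] xor 0.086
```

Tray seated flush (side view) and the bin is hanging. The lid reads (499.4,-282.6), yaw 85.3°. Descending onto it.

```bash
python3 -m creep '[0.087,0.0012,-0.0055,-0.02,0,0,1.9, 0.087,0,0,-0.03,0,0,0, 0.087,0,0,-0.035,0,0,0, 0.087,0,0,-0.03,0,0,0, 0.087,0,0,-0.02,0,0,0, 0.087,0,0,-0.01,0,0,0, 0.087,0,0,-0.003,0,0,0, 0.087,0,0,0,0,0,0]' 15
python3 -m creep '[0.055,0,0,0,0,0,0, 0.055,0,0,0,0,0,0, 0.055,0,0,0,0,0,0, 0.055,0,0,0,0,0,0, 0.055,0,0,0,0,0,0, 0.055,0,0,0,0,0,0]'
```

```text
time: 16.18
tcp_pos: [499.3, -284.3, 14.8]
tcp_rot: [2.976, 1.571, 1.325]
ft_force: [0.0, -0.3, 1.1]
finger_gap: 87.4
time: 16.68
tcp_pos: [499.3, -284.9, 15.3]
tcp_rot: [0.953, 1.57, -0.699]
ft_force: [-1.7, 0.8, 7.1]
finger_gap: 63.9
```

```bash
python3 -m creep '[0.055,0,0,0.006,0,0,0, 0.055,0,0,0.018,0,0,0, 0.055,0,0,0.03,0,0,0, 0.055,0,0,0.03,0,0,0, 0.055,0,0,0.021,0,0,-3, 0.055,-0.001,0.016,0.01,0,0,-6, 0.055,-0.001,0.026,0,0,0,-6.5, 0.055,-0.001,0.03,0,0,0,-6.5]'
python3 -m creep '[0.055,-0.001,0.03,0,0,0,-6.5, 0.055,-0.001,0.03,0,0,0,-6.5, 0.055,-0.001,0.03,0,0,0,-6.5, 0.055,-0.001,0.03,0,0,0,-6.5, 0.055,-0.001,0.03,0,0,0,-6.5, 0.055,-0.001,0.03,0,0,0,-6.5, 0.055,-0.001,0.03,0,0,0,-6.5, 0.055,-0.001,0.03,0,0,0,-6]'
python3 -m creep '[0.055,-0.001,0.018,0,0,0,-4, 0.055,-0.001,0.009,0,0,0,-2.6, 0.055,0,0.003,0,0,0,0, 0.055,0,0,-0.01,0,0,0, 0.055,0,0,-0.015,0,0,0, 0.055,0,0,-0.006,0,0,0, 0.055,0,0,0,0,0,0, 0.055,0,0,0,0,0,0]'
python3 - <<'E'
from h import *
p,R,a,s=tool(); print(p,a,s["finger_gap"],s["ft_force"])
W=ctrl.grab_frame("wrist"); cv2.imwrite("pics/w5.png",W); S=ctrl.grab_frame("side"); cv2.imwrite("pics/side5.png",S)
f=lambda im,x,y,r=32:cv2.resize(im[y-r:y+r,x-r:x+r],(420,420),interpolation=cv2.INTER_CUBIC)
cv2.imwrite("pics/m7.png",np.hstack([f(S,295,210,45),W[:,100:480]]))
E
```

```text
time: 17.35
tcp_pos: [496.0, -213.2, 130.6]
tcp_rot: [1.459, 1.569, -0.584]
ft_force: [0.4, -0.3, -0.7]
finger_gap: 63.9
time: 18.02
tcp_pos: [487.6, 28.9, 129.8]
tcp_rot: [1.977, 1.571, -0.962]
ft_force: [1.9, 1.0, -1.0]
finger_gap: 64.3
time: 18.68
tcp_pos: [485.8, 56.6, 98.2]
tcp_rot: [0.013, 1.57, -3.037]
ft_force: [-1.4, 0.2, -1.6]
finger_gap: 64.0
[485.82204995  56.60743373  98.22115177] -84.71629494987056 64.00461509767992 [-1.37150653  0.18032479 -1.61021459]
```

View pics/m7.png

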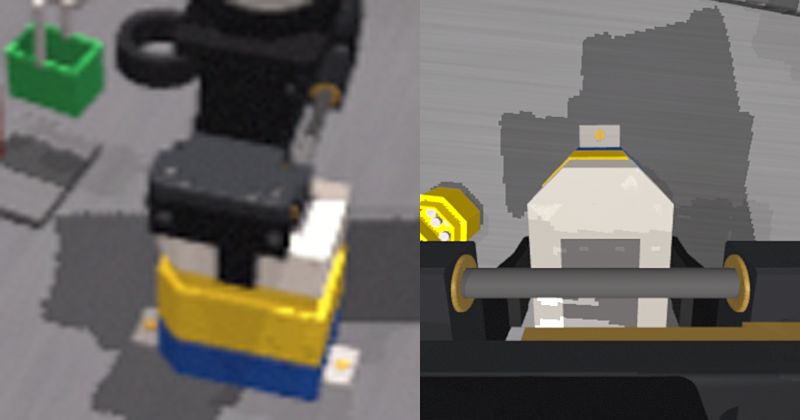

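```bash
python3 -m creep '[0.055,0.0005,0.001,-0.004,0,0,0.4, 0.055,0,0,-0.004,0,0,0, 0.055,0,0,-0.002,0,0,0, 0.055,0,0,0,0,0,0]'
python3 -m creep '[0.055,0,0,-0.002,0,0,0, 0.055,0,0,-0.001,0,0,0, 0.055,0,0,0,0,0,0]'
python3 -m creep '[0.055,0,0,-0.001,0,0,0, 0.055,0,0,0,0,0,0]'
```

```text
time: 19.12
tcp_pos: [486.2, 58.3, 88.0]
tcp_rot: [0.046, 1.57, -2.996]
ft_force: [0.2, -0.3, -1.6]
finger_gap: 64.0
time: 19.37
tcp_pos: [486.5, 58.4, 85.4]
tcp_rot: [0.461, 1.571, -2.581]
ft_force: [0.0, -1.0, -1.9]
finger_gap: 63.4
time: 19.53
tcp_pos: [486.5, 58.4, 84.5]
tcp_rot: [1.623, 1.571, -1.419]
ft_force: [0.0, 0.0, -0.4]
finger_gap: 63.6
```

```bash
python3 -m creep '[0.055,0,0,-0.0005,0,0,0, 0.055,0,0,0,0,0,0]'
python3 -m creep '[0.055,0,0,-0.0005,0,0,0, 0.055,0,0,0,0,0,0]'
python3 -m creep '[0.055,0,0,-0.0005,0,0,0, 0.055,0,0,0,0,0,0]'
```

```text
time: 19.7
tcp_pos: [486.6, 58.4, 84.0]
tcp_rot: [1.83, 1.571, -1.212]
ft_force: [-0.0, -0.1, -1.3]
finger_gap: 63.9
time: 19.87
tcp_pos: [486.6, 58.4, 83.6]
tcp_rot: [1.909, 1.571, -1.133]
ft_force: [-0.0, -0.5, -1.2]
finger_gap: 63.9
time: 20.03
tcp_pos: [486.6, 58.4, 83.2]
tcp_rot: [2.327, 1.571, -0.715]
ft_force: [-0.9, -0.3, 1.6]
finger_gap: 63.6
```

Contact came at the expected height (83). Easing 0.5 mm more, then releasing, retreating and checking.

```bash
python3 -m creep '[0.055,0,0,-0.0005,0,0,0, 0.055,0,0,0,0,0,0]'
python3 -m creep '[0.068,0,0,0,0,0,0, 0.075,0,0,0,0,0,0, 0.087,0,0,0,0,0,0, 0.087,0,0,0,0,0,0, 0.087,0,0,0.01,0,0,0, 0.087,0,0,0.025,0,0,0, 0.087,0,0,0.035,0,0,0, 0.087,0,0,0.035,0,0,0]'
python3 -m creep '[0.087,-0.005,-0.02,0.01,0,0,0, 0.087,-0.005,-0.034,0,0,0,0, 0.087,-0.005,-0.034,0,0,0,0, 0.087,-0.005,-0.034,0,0,0,0, 0.087,-0.005,-0.034,0,0,0,0, 0.087,-0.005,-0.034,0,0,0,0, 0.087,0,-0.02,0,0,0,0, 0.087,0,0,0,0,0,0]'
python3 - <<'E'
from h import *
p,R,a,s=tool(); print(p,s["ft_force"])
T=ctrl.grab_frame("top");cv2.imwrite("pics/top6.png",T);S=ctrl.grab_frame("side");cv2.imwrite("pics/side6.png",S)
f=lambda im,x,y,r=32:cv2.resize(im[y-r:y+r,x-r:x+r],(400,400),interpolation=cv2.INTER_CUBIC)
cv2.imwrite("pics/m8.png",np.hstack([f(S,285,200,55),f(T,295,205,55)]))
m=hullmask(cmask(S,"white",(306,213),22)); 
cs=[cal("top"),cal("side")]
for z in(68,72,78): print(z); fit("lid",[m],(487,57.5,.1),[cs[1]],z0=z)
E
```

```text
time: 20.2
tcp_pos: [486.7, 58.4, 83.2]
tcp_rot: [2.033, 1.57, -1.009]
ft_force: [-4.1, -0.9, 7.9]
finger_gap: 63.8
time: 20.87
tcp_pos: [485.8, 58.5, 189.1]
tcp_rot: [-0.312, 1.569, 2.929]
ft_force: [0.6, -0.9, 1.2]
finger_gap: 86.7
time: 21.53
tcp_pos: [455.7, -156.5, 198.2]
tcp_rot: [1.776, 1.569, -1.272]
ft_force: [-0.2, 0.0, 0.0]
finger_gap: 86.9
[ 455.65353591 -156.49542839  198.22863321] [-0.15200928  0.00026589  0.02510197]
68
    lid yaw0+0.00 [486.9  56.9   3.3] xor 0.049
    lid yaw0+3.14 [483.9  56.8 185.1] xor 0.109
72
    lid yaw0+0.00 [485.6  60.9   3.7] xor 0.049
    lid yaw0+3.14 [482.9  61.1 185.7] xor 0.108
78
    lid yaw0+0.00 [483.5  67.5   3.9] xor 0.053
    lid yaw0+3.14 [481.1  67.5 186.2] xor 0.110
```

View pics/m8.png

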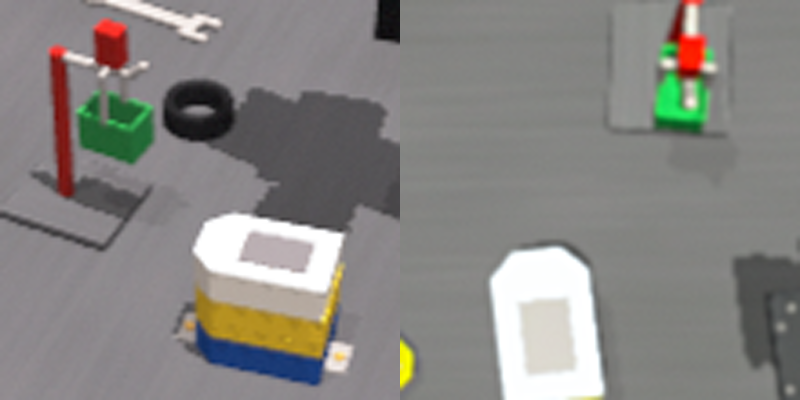

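```bash
python3 -c "
from cell import ctrl
print(ctrl.finish_job())"
```

```text
the job is handed in; nothing more can be done
None
```

The job is done and handed in at about 22 s on the robot's clock, with the gripper open and clear of everything. No verdict is reported.

**What I did:** I lifted the green bin by its red grip and hung it on the hook. Then I set the middle-sized yellow tray on the blue one and the smaller white lid on the yellow tray, chamfers over chamfers. I lowered each part in 0.5–1 mm steps to a light touch, under 8 N, before letting go.

**Last checks:**
- **Heights:** contact came within about 1 mm of the seated heights, with the tool 48 mm up for the tray and 83 mm for the lid.
- **Final pictures:** the side and top views show the bin hanging on the hook and the three parts flush and aligned. The jar was out of frame in the last enlarged picture; it, the wrench and the tape roll were never approached.
- **Lid fit:** assuming it is fully seated, the side view puts the lid at (487, 57) mm, agreeing with the base at (486, 57). That fit cannot by itself tell seated from 4 mm high; the contact height settles it.
- **Disagreements:** the cameras differed by 2–3 mm in absolute position, so I placed by relative measurement. The wrist-picture fit of the held tray was poor (10% mismatch) and I did not use it.

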